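# Gauge the bore of a brass microscope sleeve

### The job

Measure the bore of the brass sleeve with the plunger gauge that stands in the blue block: lower the gauge gently into the sleeve until its flange rests on the stop collar, only then push its red knob down and keep it down until the plungers have sprung out against the bore, and let the knob rise again so that they lock while the flange is still seated. Then draw the gauge straight out and stand it back upright in the blue block, let go, with the plungers still locked at the measured size. Never press the gauge hard (over about 25 N) against the sleeve or tip it over, and leave the black sleeve and everything else on the table alone.

Things in the scene. Friction and masses are not known exactly. Their poses are not given: they have to be found in the camera images.
- gauge: Steel plunger gauge, 0.25 to 0.36 kg, in the blue block. z up; origin: centre of the underside of its dark flange (54 mm diameter, 6 thick). Below: pilot 36 mm diameter to 20 mm down, taper to 30 mm at 28 down, 30 mm head to 46 down, chamfer to 22 mm at the end, 50 down. Above: stem 16 mm diameter to 48 up; red knob 22 mm diameter, 54 to 82 up. Plungers along its +x and -x, 39 mm down.
- knob (a joint): Lock knob: 0 m = up, plungers locked; 0.0026 m = fully down, hard stop. A spring holds it up: it gives at 12 N, 14.6 N at the stop; the lock may slip above 8 N, so stay below until seated. Down by 1 mm or more it frees the plungers, whose damped weak springs (about 1 N each) take about 0.8 s to reach the bore. It springs back when let up and locks them where they are. Lifting by the knob is safe.
- knob_top (a point): Centre of the red knob's flat top, 82 mm above the gauge's origin when up. It may be pinched from the sides (22 mm, 28 mm tall) or pressed from above.
- tip_left (a point): Tip of the plunger at the gauge's +x side. The distance between the two tips is the size shown: 29 mm retracted, 38 mm in the brass sleeve, 42 mm if they are freed outside it.
- tip_right (a point): Tip of the plunger at the gauge's -x side.
- sleeve_rim (a point): Centre of the brass sleeve's rim, z up, 72 mm above the table: upright bore 38 mm diameter, 58 mm deep, closed below, 56 mm outside. Screwed round its top is a dark stop collar, 41 mm inside, 64 mm outside, standing 1 to 10 mm above the rim, set differently each time and not measured: the flange rests on it, found by feel. 1 mm of play all round the pilot. Rigid; over 25 N of gauge on sleeve fails.
- rest_top (a point): Centre of the mouth of the gauge's blue plastic rest block, fixed to the table: 84 mm square, 60 mm tall, with a blind round hole of 48 mm diameter and 55 mm depth; the gauge's flange (54 mm) rests on its top. Z up.
- dark_sleeve: Black plastic sleeve on a like plate (bore 45 mm, rim 72 mm above the table): not to be measured. Origin: centre of its underside.
- stain: Amber bottle, 48 mm diameter, 100 mm tall, loose bystander. Origin: centre of its underside.
- jar: Glass jar with white cap, 56 mm diameter, 75 mm tall, loose bystander. Origin: centre of its underside.
- eyepiece: Black microscope eyepiece, 34 mm diameter, 50 mm tall, loose bystander. Origin: centre of its underside.
- objective: Steel microscope objective, 24 mm diameter, 42 mm tall, loose bystander. Origin: centre of its underside.
- driver: Yellow screwdriver, 150 mm long, lying on the table, loose bystander. Origin: under its middle.
- slide_box: Green box of slides, 85 x 170 x 32 mm, loose bystander. Origin: centre of its underside.
- dish: White dish, 90 mm diameter, 18 mm tall, loose bystander. Origin: centre of its underside.
- sleeve: The brass sleeve on its dark round plate (88 mm diameter, 14 mm thick), fixed to the table. Origin: centre of its underside, 72 mm below sleeve_rim.
Mind the look-alikes: they are no part of the job. Of the things like the part that bears rest_top, leave any that is green; of the rest the larger one is meant.

How it is judged:
By the outcome, as a careful person would: the job done as asked, in the order asked, and still so for the second after the job is handed in, with the robot touching nothing.
It also fails if it takes over 67 s, if anything falls off the work surface, if the arm or the gripper's body presses on something with over 40 N, if the wrist force passes 120 N, or if a joint passes its speed limit or range.

### The arm

A 6-joint arm with a two-finger parallel gripper is mounted at the origin on the work surface. World frame = base frame: x ahead of the robot, y to its left, z up, the work surface at z = 0. Lengths are in m, angles in degrees, forces in N, time in s.
With the tool pointing down it reaches from about 0.4 to 0.825 m from the base axis. Payload 7 kg.
Tool frame: the origin (TCP) lies midway between the tips of the shut fingers; the grasp point (between the pads) lies 19 mm behind it; z points along the fingers, y is the line along which they close (so a half turn about z gives the same grasp; the last joint's range is limited). The gripper opens to 88 mm and grips with 3 to 60 N. Pads are 19 mm wide; open, the fingers measure 130 mm over their backs; the gripper's body (78 mm by 193 mm) begins 47 mm behind the grasp point.
Start: joints at [80.22, 20.546, 0.682, 0, -70.136, -16.507], TCP at [0.299, 0.605, 0.227] pointing down, gripper open.
Joint ranges: [-176.03, 176.03], [-82.01, 121.73], [-58.28, 71.71], [-173.87, 95.51], [-174.79, -0.11], [-173.66, 173.66]. Speed limits (degrees/s): [136.94, 136.94, 172.46, 180, 180, 180].

### API

Orientations are given as [roll, pitch, yaw] about the fixed x, y, z axes, in that order (R = Rz(yaw) Ry(pitch) Rx(roll)).
In Python, from plant import ctrl, viewer, close_job gives the robot as it stands. The module is installed in compiled form; this text tells all that it offers.
- The arm moves only by the tool step_arm, never from a script. Its argument "moves" is a list that holds one entry, the list of rows, each a list of 5 numbers: the shift along the world's x, y, z in cm, then the turn about the world's z in rad, then the finger opening in cm, from 0 to 8.76. In form: [[[tx, ty, tz, twist, grip], ...]]. A call has 1 to 10 rows; each row shifts and turns the commanded pose from where the row before left it; what a row does not reach is not made up. A row lasts 1/10 s, in which the tool goes at most 50 mm and 8.59 degrees, less where a joint would pass 70% of its speed; a pose out of reach is approached as far as the arm can. A call with a gripper value outside its range is refused whole. The fingers move at their own pace and stop on an object; the grip force is fixed at half the most. Time passes only in rows, so rows that do not move let the fingers close. It gives the time, the measured TCP pose, the force, the opening and the grip force at its end, in the units of the state.
- ctrl.get_obs(): the state, without advancing time (a new reading comes with each control period).
- viewer.snapshot(name): name is "scene" or "top"; returns (picture, depth): 384x512x3 uint8, blue, green, red; 384x512 float32, m along the optical axis (not along the pixel's ray), 0 where there is no reading.
- viewer.camera_info(name): a dict with "camera_matrix" (3x3 intrinsics, pixels), "eye" and "orientation" of the camera in the world. Camera axes: x right, y down, z forward; pixel columns grow to the right and rows downward; lengths in m; the calibration is good to about 2 mm. A picture is of the moment at which its call begins. camera_info takes no time and is no camera call.
- close_job(): hands the job in; it is judged then, once.
The state is a dict: "clock": time; "joint_pos": joint angles; "qvel": joint speeds; "tau": joint torques, N m; "tool_pos": TCP position; "orientation": TCP orientation; "force": force on the tool from outside, world axes, zero at the start; "moment": the same for the moment, N m; "opening": finger opening in m; "gripper_force": force on a finger pad.
Only numpy, scipy, OpenCV 4.12 (cv2) and the standard library are available. Lean on these libraries where they do the work, as an engineer would, in place of code of your own. Each camera call takes 0.05 s, during which the arm holds its last target. There are 200 camera calls.

## Working session

There is one attempt and no reset: what is moved stays moved. The work goes in short steps, Python scripts to look and compute and a tool call to move; the robot and the scene stay as the last step left them, time stands still between calls to the robot, and variables do not carry over. Pictures are saved under pics/ and viewed, at most 10 in all, crops included, and the job is handed in when it is done.

Besides the shell and the picture viewer there is one more tool, called after ">>>" by a JSON object that holds its "api" and its "payload". step_arm: Moves the arm, as the interface text tells. Its arguments: {"type":"object","properties":{"moves":{"type":"array","items":{"type":"array","items":{"type":"array","items":{"type":"number"}}}}},"required":["moves"]}

```bash
mkdir -p pics
cat > h.py <<'E'
import numpy as np, cv2
from scipy.spatial.transform import Rotation as R
from plant import ctrl, viewer, close_job
def cam(n):
    c=viewer.camera_info(n); o=np.array(c["orientation"],float)
    M=o if o.shape==(3,3) else R.from_euler("xyz",o,degrees=True).as_matrix()
    return np.array(c["camera_matrix"]),np.array(c["eye"]),M
def ray(n,u,v,z):
    K,e,M=cam(n); d=M@np.linalg.solve(K,[u,v,1.]); return e+d*(z-e[2])/d[2]
def cloud(n,dep):
    K,e,M=cam(n); v,u=np.mgrid[:dep.shape[0],:dep.shape[1]]
    p=np.stack([(u-K[0,2])/K[0,0]*dep,(v-K[1,2])/K[1,1]*dep,dep],-1)
    return p@M.T+e
E
python3 - <<'E'
from h import *
print(ctrl.get_obs())
for n in("scene","top"):
    print(viewer.camera_info(n)); p,d=viewer.snapshot(n); cv2.imwrite(f"pics/{n}0.png",p); np.save(f"{n}0.npy",d)
E
```

```text
{'clock': 0.0, 'joint_pos': array([ 8.02182367e+01,  2.05910077e+01,  6.33532475e-01, -2.18557616e-02,
       -7.01366731e+01, -1.65070511e+01]), 'qvel': array([ 0.01125693, -0.00587051,  0.03698288, -0.00761594, -0.01989223,
       -0.0737345 ]), 'tau': array([ 1.68687733e-03, -5.82721066e+01,  2.93046981e+01,  6.99675232e+00,
        7.06955689e-03, -1.59748488e-04]), 'tool_pos': array([0.29874831, 0.60472788, 0.22562023]), 'orientation': array([ 1.79903894e+02, -7.05452025e-03, -2.62962515e+01]), 'force': array([ 0.48867435, -0.32287313,  0.69008689]), 'moment': array([-0.03175249,  0.03557949,  0.01025988]), 'gripper_force': 0.0, 'opening': 0.08757420876183115}
{'camera_matrix': array([[473.00361339,   0.        , 250.79335286],
       [  0.        , 473.00361339, 186.50674326],
       [  0.        ,   0.        ,   1.        ]]), 'eye': array([0.88183557, 0.62057129, 0.96166375]), 'orientation': array([-139.72362234,    0.55898592,  152.77060906])}
{'camera_matrix': array([[403.00996228,   0.        , 252.83766351],
       [  0.        , 403.00996228, 194.27030993],
       [  0.        ,   0.        ,   1.        ]]), 'eye': array([0.35641365, 0.00809195, 1.30813576]), 'orientation': array([-170.59762376,    0.23791629,  -88.5100579 ])}
```

View pics/scene0.png

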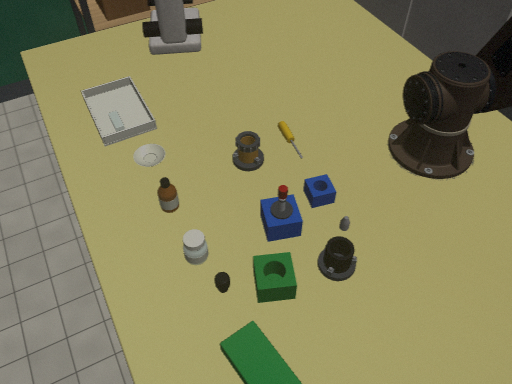

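View pics/top0.png

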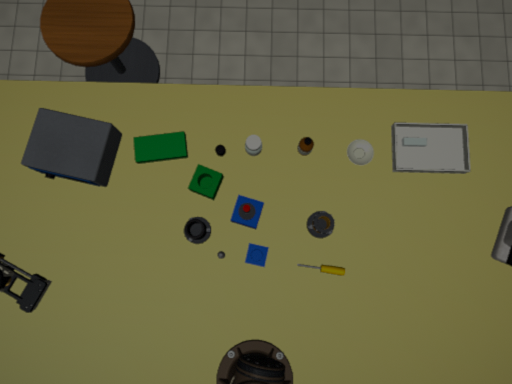

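The scene picture shows the gauge in the larger blue block at (281,215), a smaller blue block at (320,190), a green block at (274,277), the brass sleeve at (248,150) and the black sleeve at (337,257). In the top picture they are at (247,212), (257,255), (206,182), (320,224) and (197,230). The rest is the larger blue block because it holds the gauge, and the smaller blue and the green are excluded. I'll measure next and confirm in a crop.

```bash
cat > m.py <<'E'
from h import *
out=[]
for n,bx in(("scene",[(215,115,100,135)]),("top",[(220,185,130,80)])):
    p=cv2.imread(f"pics/{n}0.png"); d=np.load(n+"0.npy"); P=cloud(n,d); h=cv2.cvtColor(p,cv2.COLOR_BGR2HSV)
    x,y,w,hh=bx[0]; out.append(cv2.resize(p[y:y+hh,x:x+w],(500,int(500*hh/w)),interpolation=cv2.INTER_CUBIC))
    red=((h[...,0]<8)|(h[...,0]>172))&(h[...,1]>130)&(h[...,2]>60); blue=(abs(h[...,0].astype(int)-118)<14)&(h[...,1]>120)
    box=np.zeros(red.shape,bool); box[y:y+hh,x:x+w]=1
    for nm,m in(("red",red),("blue",blue)):
        N,L,S,C=cv2.connectedComponentsWithStats((m&box).astype(np.uint8))
        for i in range(1,N):
            if S[i,4]<15: continue
            q=P[L==i]; print(n,nm,C[i].round(1),S[i],"zmax",np.percentile(q[:,2],[5,50,95]).round(4))
            if nm=="blue":
                t=q[(abs(q[:,2]-np.percentile(q[:,2],90))<.008)]; r=cv2.minAreaRect((t[:,:2]*1000).astype(np.float32)); print("  rect mm",r)
            else:
                t=q[q[:,2]>np.percentile(q[:,2],90)-.006]; print("  redtop",t.mean(0), 'ray .142',ray(n,*C[i],.142))
    # points near sleeve
    g=P[box.nonzero()].reshape(-1,3); s=ray(n,*((248,146) if n=="scene" else (320,223)),.075)
    k=g[(np.hypot(*(g[:,:2]-s[:2]).T)<.05)&(g[:,2]>.065)]
    print(n,"sleeve guess",s,"z pct",np.percentile(k[:,2],[10,50,90]).round(4)); print(cv2.minEnclosingCircle((k[:,:2]*1000).astype(np.float32)))
a,b=out; H=max(len(a),len(b)); print(a.shape,b.shape)
cv2.imwrite("pics/a.png",out[0][:600] if len(a)<=600 else cv2.resize(a,None,fx=600/len(a),fy=600/len(a))); cv2.imwrite("pics/b.png",cv2.resize(b,(800,492)))
E
python3 m.py
```

```text
scene red [283.  189.6] [279 185   9  14  63] zmax [0.1245 0.1426 0.1448]
  redtop [0.51034723 0.03879607 0.14293402] ray .142 [0.51085867 0.04119883 0.142     ]
scene blue [311.2 188.2] [305 177  10  31 151] zmax [0.0142 0.0441 0.0475]
  rect mm ((403.22198486328125, -3.8717918395996094), (62.668514251708984, 23.483814239501953), 58.01259231567383)
scene blue [281.6 220.3] [ 261  195   41   46 1064] zmax [0.0102 0.0589 0.0631]
  rect mm ((511.67523193359375, 36.57141876220703), (86.2786636352539, 84.64175415039062), 74.80734252929688)
scene sleeve guess [ 0.48792952 -0.18000371  0.075     ] z pct [0.0682 0.0793 0.0826]
((481.7180480957031, -198.5080108642578), 34.96409606933594)
top red [246.  207.6] [243 204   7   8  43] zmax [0.0731 0.1423 0.1462]
  redtop [0.50874858 0.03705733 0.14261427] ray .142 [0.5094759 0.0368033 0.142    ]
top blue [247.1 211.5] [231 195  33  33 501] zmax [0.0558 0.06   0.0651]
  rect mm ((509.24078369140625, 35.70613098144531), (81.05966186523438, 84.88381958007812), 74.48597717285156)
top blue [256.4 254.4] [246 244  22  21 361] zmax [0.0013 0.043  0.0487]
  rect mm ((376.71551513671875, 2.7266998291015625), (58.47429656982422, 59.13129425048828), 79.1351547241211)
top sleeve guess [ 0.47644499 -0.18946675  0.075     ] z pct [0.0734 0.0798 0.0832]
((478.39117431640625, -198.80877685546875), 34.02480697631836)
(675, 500, 3) (307, 500, 3)
```

View pics/a.png

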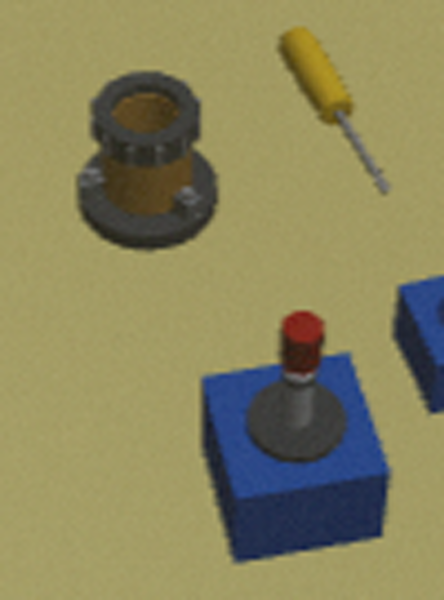

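View pics/b.png

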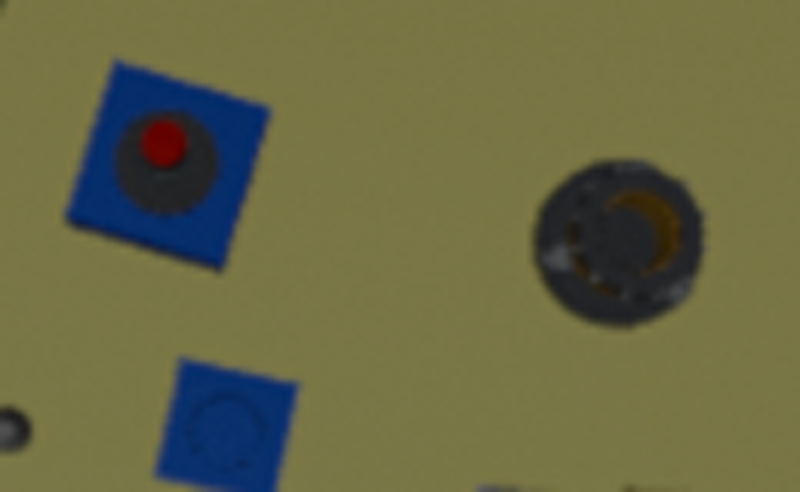

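Crop confirms it: the gauge (red knob, dark flange) stands in the larger blue block, and the brass sleeve with the dark collar is upper left in the scene crop. Gauge axis is about (0.5095, 0.037), knob top 0.142 (expected 0.142 ✓), block 84 mm ✓. Moving, and refining the sleeve alongside.

>>> {"api": "step_arm", "payload": {"moves": [[[1.5, -4, 0, 0, 6], [1.5, -4, 0, 0, 6], [1.5, -4, 0, 0, 6], [1.5, -4, 0, 0, 6], [1.5, -4, 0, 0, 6], [1.5, -4, 0, 0, 6], [1.5, -4, 0, 0, 6], [1.5, -4, 0, 0, 6], [1.5, -4, 0, 0, 6], [1.5, -4, 0, 0, 6]]]}}

```text
clock: 1.1
tool_pos: [0.449, 0.2034, 0.2265]
orientation: [180.0, 0.0, -26.3]
force: [0.8, 0.9, 0.5]
opening: 0.06
gripper_force: 0.0
```

```bash
cat > s.py <<'E'
from h import *
from scipy.optimize import least_squares
for n,c in(("scene",(248,146)),("top",(320,223))):
    p=cv2.imread(f"pics/{n}0.png"); d=np.load(n+"0.npy"); P=cloud(n,d); h=cv2.cvtColor(p,cv2.COLOR_BGR2HSV)
    near=np.hypot(P[...,0]-.48,P[...,1]+.1985)<.04
    k=P[near&(P[...,2]>.074)&(P[...,2]<.09)]; print(n,len(k),"collar z",np.median(k[:,2]),"centroid",k.mean(0))
    # plate: dark, non-yellow pixels near table; fit 44mm circle to its outline at z=.014
    sat=h[...,1]; dark=((h[...,2]<90)&(sat<110)).astype(np.uint8)
    x,y=c; print(h[y+0,x-6],h[y+45,x])
    roi=np.zeros_like(dark); cv2.circle(roi,c,32,1,-1); m=dark*roi
    cn=max(cv2.findContours(cv2.morphologyEx(m,cv2.MORPH_CLOSE,np.ones((3,3))),0,cv2.CHAIN_APPROX_NONE)[0],key=cv2.contourArea)[:,0]
    w=np.array([ray(n,*q,.014)[:2] for q in cn]); print(cn.min(0),cn.max(0))
    f=least_squares(lambda a:np.hypot(*(w-a[:2]).T)-a[2],[.48,-.1985,.044],loss="soft_l1",f_scale=.001); print("plate",f.x,"rms",np.median(abs(f.fun)))
E
python3 s.py
```

```text
scene 269 collar z 0.08031060608077889 centroid [ 0.48173517 -0.19761591  0.07995946]
[30 17 59] [ 27  99 162]
[233 131] [263 170]
plate [ 0.47162284 -0.21495577  0.06098047] rms 0.01159095782957571
top 224 collar z 0.08005240235569389 centroid [ 0.4780349  -0.19866462  0.08017622]
[110  23  34] [25 56 77]
[306 211] [334 238]
plate [ 0.47902076 -0.19960109  0.04338064] rms 0.0009709045909182118
```

>>> {"api": "step_arm", "payload": {"moves": [[[1.5, -4.15, 0, 0, 6], [1.5, -4.15, 0, 0, 6], [1.5, -4.15, 0, 0, 6], [1.5, -4.15, 0, 0, 6], [0, 0, -3, 0, 6], [0, 0, -3, 0, 6], [0, 0, -3, 0, 6], [0, 0, -2.5, 0, 6], [0, 0, 0, 0, 6]]]}}

```text
clock: 2.0
tool_pos: [0.5064, 0.0381, 0.1083]
orientation: [179.7, 0.3, -26.3]
force: [0.2, -0.9, 0.2]
opening: 0.0601
gripper_force: 0.0
```

Run:
```python
from h import *
p,d=viewer.snapshot("scene"); cv2.imwrite("pics/s1.png",cv2.resize(p[120:270,200:370],None,fx=3.5,fy=3.5,interpolation=cv2.INTER_CUBIC)); print(ctrl.get_obs()["tool_pos"])
```

```text
[0.50783729 0.03860904 0.11038239]
```

View pics/s1.png

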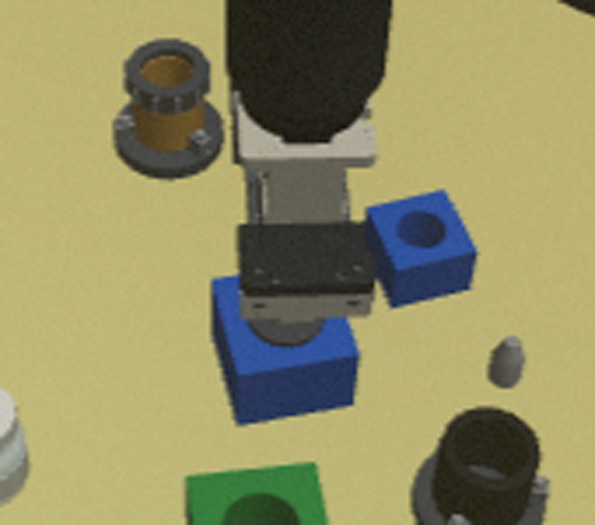

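The gripper is centred over the gauge's flange (crop about (287,325)), with its fingers straddling the knob. Closing.

>>> {"api": "step_arm", "payload": {"moves": [[[0.1, 0, 0, 0, 1], [0, 0, 0, 0, 1], [0, 0, 0, 0, 1], [0, 0, 0, 0, 1], [0, 0, 0, 0, 1], [0, 0, 0, 0, 1]]]}}

```text
clock: 2.65
tool_pos: [0.5097, 0.039, 0.1117]
orientation: [180.0, 0.0, -26.3]
force: [-1.1, -1.6, 1.5]
opening: 0.0216
gripper_force: 30.0
```

>>> {"api": "step_arm", "payload": {"moves": [[[0, 0, 1, 0, 1], [0, 0, 2, 0, 1], [0, 0, 2, 0, 1], [0, 0, 2, 0, 1], [0, 0, 2, 0, 1], [0, 0, 1, 0, 1], [0, 0, 0, 0, 1], [0, 0, 0, 0, 1]]]}}

```text
clock: 3.45
tool_pos: [0.5094, 0.0392, 0.2108]
orientation: [180.0, 0.1, -26.3]
force: [0.2, -0.5, -3.5]
opening: 0.0211
gripper_force: 30.0
```

Run:
```python
from h import *
p,d=viewer.snapshot("scene"); cv2.imwrite("pics/s2f.png",p);np.save("s2.npy",d); cv2.imwrite("pics/s2.png",cv2.resize(p[100:250,200:370],None,fx=3.5,fy=3.5,interpolation=cv2.INTER_CUBIC)); o=ctrl.get_obs();print(o["tool_pos"],o["force"],o["moment"])
```

```text
[0.50922516 0.03903875 0.21047744] [-0.0124219   0.03331323 -3.5214516 ] [0.02720559 0.04404248 0.0051385 ]
```

View pics/s2.png

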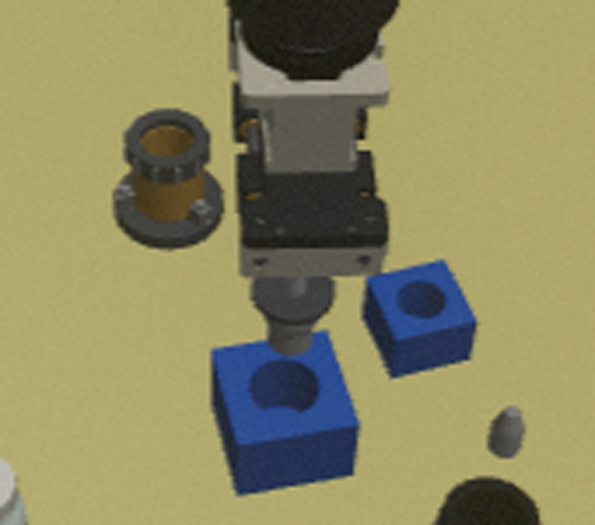

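The gauge hangs upright from the knob (flange at crop (292,295)), block hole empty. Moving above the brass sleeve.

>>> {"api": "step_arm", "payload": {"moves": [[[-0.2, -2, 0, 0, 1], [-0.5, -4, 0, 0, 1], [-0.5, -4, 0, 0, 1], [-0.5, -4, 0, 0, 1], [-0.5, -4, 0, 0, 1], [-0.5, -4, 0, 0, 1], [-0.2, -1.75, 0, 0, 1], [0, 0, 0, 0, 1], [0, 0, 0, 0, 1], [0, 0, 0, 0, 1]]]}}

```text
clock: 4.5
tool_pos: [0.4808, -0.1977, 0.2109]
orientation: [180.0, 0.1, -26.3]
force: [-0.4, 0.3, -3.9]
opening: 0.0211
gripper_force: 30.0
```

Run:
```python
from h import *
for n in("scene","top"):
    p,d=viewer.snapshot(n); cv2.imwrite(f"pics/{n}3f.png",p);np.save(n+"3.npy",d)
    P=cloud(n,d)
    k=P[(np.hypot(P[...,0]-.48,P[...,1]+.1985)<.045)]
    print(n,np.histogram(k[:,2],bins=np.arange(0,.26,.01))[0])
    if n=="scene": cv2.imwrite("pics/s3.png",cv2.resize(p[70:190,190:330],None,fx=4.5,fy=4.5,interpolation=cv2.INTER_CUBIC))
o=ctrl.get_obs();print(o["tool_pos"],o["force"],o["moment"],o["orientation"])
```

```text
scene [ 77 240  81  75  69  60  92 149 130   0   0  20  37  23  37   9 213  21
  20  12   0  19  16   0   0]
top [ 25 151  20  24   0   1   8  43  57   0   0   0   0   0   0   0  51   0
   0   0   0   0   1   0   0]
[ 0.48102825 -0.1975252   0.21130388] [ 0.165811    0.4708501  -3.44393998] [ 0.04231191 -0.00596883  0.00242959] [ 1.79996467e+02  2.42562049e-02 -2.62205793e+01]
```

View pics/s3.png

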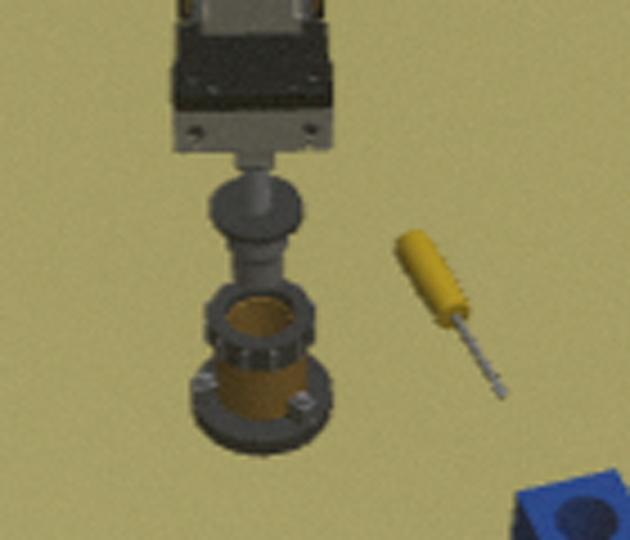

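```bash
cat > f.py <<'E'
from h import *
from scipy.optimize import least_squares
def fit(n,pic,dep,z,R0,dz,c0,lab,rad=.036):
    P=cloud(n,np.load(dep)); near=np.hypot(P[...,0]-c0[0],P[...,1]-c0[1])<rad
    m=(near&(abs(P[...,2]-z)<dz)).astype(np.uint8)
    N,L,S,C=cv2.connectedComponentsWithStats(m); m=(L==1+S[1:,4].argmax()).astype(np.uint8)
    v,u=m.nonzero(); w=np.array([ray(n,a,b,z)[:2] for a,b in zip(u,v)])
    hull=cv2.convexHull((w*1e3).astype(np.float32))[:,0]/1e3
    f=least_squares(lambda a:np.hypot(*(hull-a[:2]).T)-a[2],[*c0,R0],loss="soft_l1",f_scale=.001)
    print(lab,n,len(u),f.x.round(4),"centroid",w.mean(0).round(4),"med res",np.median(abs(f.fun)).round(5)); return f.x
fit("scene",0,"s2.npy",.1655,.027,.006,(.5092,.039),"flange s2")
fit("scene",0,"scene3.npy",.1655,.027,.006,(.481,-.1975),"flange s3")
fit("scene",0,"scene0.npy",.0805,.032,.006,(.480,-.1985),"collar0")
fit("scene",0,"scene3.npy",.0805,.032,.006,(.480,-.1985),"collar3")
fit("scene",0,"scene0.npy",.014,.044,.006,(.480,-.1985),"plate",.05)
fit("top",0,"top0.npy",.0805,.032,.006,(.480,-.1985),"collar0")
fit("top",0,"top0.npy",.014,.044,.006,(.480,-.1985),"plate",.05)
fit("top",0,"top0.npy",.066,.027,.004,(.5095,.037),"flange0",.03)
fit("scene",0,"scene0.npy",.066,.027,.004,(.5095,.037),"flange0",.03)
E
python3 f.py
```

```text
flange s2 scene 260 [0.5126 0.0422 0.0259] centroid [0.5149 0.0467] med res 0.00075
flange s3 scene 216 [ 0.4835 -0.1959  0.0273] centroid [ 0.4847 -0.1929] med res 0.00075
collar0 scene 264 [ 0.4821 -0.1967  0.0347] centroid [ 0.4817 -0.197 ] med res 0.00091
collar3 scene 229 [ 0.4819 -0.1968  0.0343] centroid [ 0.4836 -0.1939] med res 0.0009
plate scene 248 [ 0.482  -0.1949  0.0441] centroid [ 0.487  -0.1784] med res 0.00056
collar0 top 223 [ 0.4781 -0.1989  0.0327] centroid [ 0.478  -0.1985] med res 0.00039
plate top 96 [ 0.471  -0.1964  0.0357] centroid [ 0.448  -0.1894] med res 0.00191
flange0 top 173 [0.5098 0.036  0.0279] centroid [0.5075 0.0363] med res 0.00056
flange0 scene 276 [0.5106 0.0382 0.0277] centroid [0.5124 0.0411] med res 0.00066
```

>>> {"api": "step_arm", "payload": {"moves": [[[-0.17, -0.1, 0, 0, 1], [0, 0, -1, 0, 1], [0, 0, -1, 0, 1], [0, 0, -0.7, 0, 1], [0, 0, -0.5, 0, 1], [0, 0, -0.5, 0, 1], [0, 0, -0.5, 0, 1], [0, 0, -0.4, 0, 1], [0, 0, 0, 0, 1]]]}}

```text
clock: 5.5
tool_pos: [0.4789, -0.1993, 0.165]
orientation: [180.0, 0.0, -26.3]
force: [0.1, -0.1, -2.9]
opening: 0.0214
gripper_force: 30.0
```

```bash
cat > g.py <<'E'
import sys; sys.stdout=open('/dev/null','w')
from f import *
sys.stdout=sys.__stdout__
p,d=viewer.snapshot("scene"); np.save("c.npy",d); o=ctrl.get_obs(); z=o["tool_pos"][2]-.0517
print(o["tool_pos"].round(4),o["force"].round(1),o["moment"].round(3),o["orientation"].round(2))
fit("scene",0,"c.npy",z+.006,.027,.006,tuple(o["tool_pos"][:2]+[.003,.002]),"flange",.034)
E
python3 g.py
```

```text
[ 0.4791 -0.1994  0.1654] [-0.4  0.5 -2.9] [ 0.01  -0.047 -0.042] [ 1.7999e+02  2.0000e-02 -2.6290e+01]
flange scene 216 [ 0.4814 -0.1973  0.0275] centroid [ 0.4829 -0.1943] med res 0.00067
```

>>> {"api": "step_arm", "payload": {"moves": [[[0, 0, -0.2, 0, 1], [0, 0, -0.2, 0, 1], [0, 0, -0.2, 0, 1], [0, 0, 0, 0, 1], [0, 0, 0, 0, 1]]]}}

```text
clock: 6.05
tool_pos: [0.4792, -0.1993, 0.1595]
orientation: [180.0, 0.0, -26.3]
force: [-1.5, 0.2, -2.3]
opening: 0.0212
gripper_force: 30.0
```

>>> {"api": "step_arm", "payload": {"moves": [[[0.04, 0.04, -0.15, 0, 1], [0, 0, -0.15, 0, 1], [0, 0, -0.15, 0, 1], [0, 0, 0, 0, 1]]]}}

```text
clock: 6.45
tool_pos: [0.4795, -0.1989, 0.1548]
orientation: [180.0, 0.0, -26.3]
force: [-0.1, -1.0, -2.8]
opening: 0.0212
gripper_force: 30.0
```

>>> {"api": "step_arm", "payload": {"moves": [[[0, 0, -0.15, 0, 1], [0, 0, -0.15, 0, 1], [0, 0, 0, 0, 1]]]}}

```text
clock: 6.75
tool_pos: [0.4795, -0.1989, 0.1518]
orientation: [180.0, 0.0, -26.3]
force: [-0.7, -0.3, -3.4]
opening: 0.0213
gripper_force: 30.0
```

>>> {"api": "step_arm", "payload": {"moves": [[[0, 0, -0.15, 0, 1], [0, 0, 0, 0, 1]]]}}

```text
clock: 6.95
tool_pos: [0.4795, -0.1989, 0.1504]
orientation: [180.0, 0.0, -26.3]
force: [0.3, 0.3, -3.6]
opening: 0.0215
gripper_force: 30.0
```

>>> {"api": "step_arm", "payload": {"moves": [[[0, 0, -0.1, 0, 1], [0, 0, -0.1, 0, 1], [0, 0, 0, 0, 1]]]}}

```text
clock: 7.25
tool_pos: [0.4795, -0.1989, 0.1484]
orientation: [180.0, 0.0, -26.3]
force: [0.7, 0.7, -2.9]
opening: 0.0218
gripper_force: 30.0
```

>>> {"api": "step_arm", "payload": {"moves": [[[0, 0, -0.1, 0, 1], [0, 0, -0.1, 0, 1], [0, 0, 0, 0, 1]]]}}

```text
clock: 7.55
tool_pos: [0.4795, -0.1989, 0.1464]
orientation: [180.0, 0.0, -26.3]
force: [-0.1, 0.6, -3.0]
opening: 0.0218
gripper_force: 30.0
```

>>> {"api": "step_arm", "payload": {"moves": [[[0, 0, -0.1, 0, 1], [0, 0, 0, 0, 1], [0, 0, 0, 0, 1]]]}}

```text
clock: 7.85
tool_pos: [0.4796, -0.1989, 0.1455]
orientation: [180.0, 0.0, -26.3]
force: [-1.6, 0.4, -3.3]
opening: 0.0213
gripper_force: 30.0
```

>>> {"api": "step_arm", "payload": {"moves": [[[0, 0, -0.1, 0, 1], [0, 0, 0, 0, 1], [0, 0, 0, 0, 1]]]}}

```text
clock: 8.15
tool_pos: [0.4796, -0.1989, 0.1445]
orientation: [180.0, 0.0, -26.3]
force: [-0.5, 0.3, -4.1]
opening: 0.0214
gripper_force: 30.0
```

>>> {"api": "step_arm", "payload": {"moves": [[[0, 0, -0.1, 0, 1], [0, 0, 0, 0, 1], [0, 0, 0, 0, 1]]]}}

```text
clock: 8.45
tool_pos: [0.4796, -0.1989, 0.1435]
orientation: [180.0, 0.0, -26.3]
force: [0.6, 0.1, -3.7]
opening: 0.0216
gripper_force: 30.0
```

>>> {"api": "step_arm", "payload": {"moves": [[[0, 0, -0.1, 0, 1], [0, 0, 0, 0, 1], [0, 0, 0, 0, 1]]]}}

```text
clock: 8.75
tool_pos: [0.4796, -0.1989, 0.1425]
orientation: [180.0, 0.0, -26.3]
force: [-0.0, 0.3, -3.8]
opening: 0.0215
gripper_force: 30.0
```

>>> {"api": "step_arm", "payload": {"moves": [[[0, 0, -0.1, 0, 1], [0, 0, -0.1, 0, 1], [0, 0, 0, 0, 1]]]}}

```text
clock: 9.05
tool_pos: [0.4795, -0.1989, 0.1404]
orientation: [180.0, 0.0, -26.3]
force: [-0.0, -0.3, -3.3]
opening: 0.0212
gripper_force: 30.0
```

>>> {"api": "step_arm", "payload": {"moves": [[[0, 0, -0.1, 0, 1], [0, 0, -0.1, 0, 1], [0, 0, 0, 0, 1]]]}}

```text
clock: 9.35
tool_pos: [0.4795, -0.1989, 0.1384]
orientation: [180.0, 0.0, -26.3]
force: [-0.0, 0.6, -3.4]
opening: 0.0213
gripper_force: 30.0
```

>>> {"api": "step_arm", "payload": {"moves": [[[0, 0, -0.1, 0, 1], [0, 0, -0.1, 0, 1], [0, 0, 0, 0, 1]]]}}

```text
clock: 9.65
tool_pos: [0.4795, -0.1989, 0.1364]
orientation: [180.0, 0.0, -26.3]
force: [0.1, 0.3, -3.5]
opening: 0.0213
gripper_force: 30.0
```

>>> {"api": "step_arm", "payload": {"moves": [[[0, 0, -0.05, 0, 1], [0, 0, -0.05, 0, 1], [0, 0, 0, 0, 1]]]}}

```text
clock: 9.95
tool_pos: [0.4796, -0.1989, 0.1355]
orientation: [180.0, 0.0, -26.3]
force: [0.2, -0.4, -3.0]
opening: 0.0216
gripper_force: 30.0
```

>>> {"api": "step_arm", "payload": {"moves": [[[0, 0, -0.05, 0, 1], [0, 0, -0.05, 0, 1], [0, 0, 0, 0, 1]]]}}

```text
clock: 10.25
tool_pos: [0.4796, -0.1989, 0.1345]
orientation: [-180.0, 0.0, -26.3]
force: [0.5, -0.6, -3.4]
opening: 0.0213
gripper_force: 30.0
```

>>> {"api": "step_arm", "payload": {"moves": [[[0, 0, -0.05, 0, 1], [0, 0, 0, 0, 1]]]}}

```text
clock: 10.45
tool_pos: [0.4796, -0.1989, 0.134]
orientation: [180.0, 0.0, -26.3]
force: [0.8, 0.1, -3.5]
opening: 0.0212
gripper_force: 30.0
```

>>> {"api": "step_arm", "payload": {"moves": [[[0, 0, -0.05, 0, 1], [0, 0, 0, 0, 1]]]}}

```text
clock: 10.65
tool_pos: [0.4796, -0.1989, 0.1335]
orientation: [-180.0, 0.0, -26.3]
force: [-0.7, -0.5, -3.1]
opening: 0.021
gripper_force: 30.0
```

>>> {"api": "step_arm", "payload": {"moves": [[[0, 0, -0.04, 0, 1], [0, 0, 0, 0, 1]]]}}

```text
clock: 10.85
tool_pos: [0.4797, -0.1989, 0.1331]
orientation: [180.0, 0.0, -26.3]
force: [-1.1, -0.4, -4.0]
opening: 0.0213
gripper_force: 30.0
```

>>> {"api": "step_arm", "payload": {"moves": [[[0, 0, -0.04, 0, 1], [0, 0, 0, 0, 1]]]}}

```text
clock: 11.05
tool_pos: [0.4796, -0.1989, 0.1327]
orientation: [180.0, 0.0, -26.3]
force: [-0.1, 0.5, -3.1]
opening: 0.0214
gripper_force: 30.0
```

>>> {"api": "step_arm", "payload": {"moves": [[[0, 0, -0.04, 0, 1], [0, 0, 0, 0, 1]]]}}

```text
clock: 11.25
tool_pos: [0.4797, -0.199, 0.1324]
orientation: [180.0, -0.0, -26.3]
force: [-0.8, 0.9, -2.4]
opening: 0.0215
gripper_force: 30.0
```

>>> {"api": "step_arm", "payload": {"moves": [[[0, 0, -0.04, 0, 1], [0, 0, 0, 0, 1]]]}}

```text
clock: 11.45
tool_pos: [0.4798, -0.1991, 0.1323]
orientation: [180.0, -0.0, -26.3]
force: [-0.5, -0.5, 0.3]
opening: 0.0214
gripper_force: 30.0
```

Contact at TCP z 0.1323, so the flange seats at about 0.0806, matching the imaged collar height of 0.080. Now pressing the knob.

>>> {"api": "step_arm", "payload": {"moves": [[[0, 0, -0.04, 0, 1], [0, 0, 0, 0, 1]]]}}

```text
clock: 11.65
tool_pos: [0.4799, -0.1991, 0.1321]
orientation: [180.0, -0.0, -26.3]
force: [-1.7, -0.6, 4.0]
opening: 0.0214
gripper_force: 30.0
```

>>> {"api": "step_arm", "payload": {"moves": [[[0, 0, -0.04, 0, 1], [0, 0, 0, 0, 1]]]}}

```text
clock: 11.85
tool_pos: [0.4799, -0.1992, 0.132]
orientation: [180.0, -0.1, -26.3]
force: [-2.8, -0.2, 6.8]
opening: 0.0213
gripper_force: 30.0
```

>>> {"api": "step_arm", "payload": {"moves": [[[0, 0, -0.04, 0, 1], [0, 0, 0, 0, 1]]]}}

```text
clock: 12.05
tool_pos: [0.48, -0.1992, 0.132]
orientation: [180.0, -0.1, -26.3]
force: [-3.3, 1.6, 9.7]
opening: 0.0213
gripper_force: 30.0
```

>>> {"api": "step_arm", "payload": {"moves": [[[0, 0, -0.04, 0, 1], [0, 0, 0, 0, 1]]]}}

```text
clock: 12.25
tool_pos: [0.48, -0.1992, 0.1317]
orientation: [180.0, -0.1, -26.3]
force: [-4.8, 0.6, 12.1]
opening: 0.0211
gripper_force: 30.0
```

>>> {"api": "step_arm", "payload": {"moves": [[[-0.03, 0, -0.04, 0, 1], [0, 0, 0, 0, 1]]]}}

```text
clock: 12.45
tool_pos: [0.48, -0.1993, 0.1315]
orientation: [-180.0, -0.1, -26.3]
force: [-2.5, 1.0, 11.7]
opening: 0.0218
gripper_force: 30.0
```

>>> {"api": "step_arm", "payload": {"moves": [[[-0.02, 0, -0.05, 0, 1], [0, 0, 0, 0, 1]]]}}

```text
clock: 12.65
tool_pos: [0.48, -0.1993, 0.1311]
orientation: [-180.0, -0.1, -26.3]
force: [-4.0, 0.8, 13.0]
opening: 0.0213
gripper_force: 30.0
```

>>> {"api": "step_arm", "payload": {"moves": [[[0, 0, -0.05, 0, 1], [0, 0, 0, 0, 1]]]}}

```text
clock: 12.85
tool_pos: [0.48, -0.1992, 0.1306]
orientation: [-180.0, -0.1, -26.2]
force: [-2.8, 1.6, 13.4]
opening: 0.0216
gripper_force: 30.0
```

>>> {"api": "step_arm", "payload": {"moves": [[[0, 0, -0.05, 0, 1], [0, 0, 0, 0, 1]]]}}

```text
clock: 13.05
tool_pos: [0.48, -0.1993, 0.1302]
orientation: [-180.0, -0.1, -26.2]
force: [-3.6, 1.5, 14.0]
opening: 0.0211
gripper_force: 30.0
```

>>> {"api": "step_arm", "payload": {"moves": [[[0, 0, -0.05, 0, 1], [0, 0, 0, 0, 1]]]}}

```text
clock: 13.25
tool_pos: [0.48, -0.1993, 0.1297]
orientation: [-180.0, -0.1, -26.2]
force: [-3.9, 1.7, 13.6]
opening: 0.0212
gripper_force: 30.0
```

>>> {"api": "step_arm", "payload": {"moves": [[[0, 0, -0.04, 0, 1], [0, 0, 0, 0, 1]]]}}

```text
clock: 13.45
tool_pos: [0.48, -0.1993, 0.1294]
orientation: [-180.0, -0.1, -26.2]
force: [-4.3, 2.1, 13.5]
opening: 0.0214
gripper_force: 30.0
```

>>> {"api": "step_arm", "payload": {"moves": [[[0, 0, -0.03, 0, 1], [0, 0, 0, 0, 1]]]}}

```text
clock: 13.65
tool_pos: [0.48, -0.1993, 0.1292]
orientation: [-180.0, -0.1, -26.2]
force: [-4.9, 1.4, 14.8]
opening: 0.0216
gripper_force: 30.0
```

>>> {"api": "step_arm", "payload": {"moves": [[[0, 0, -0.03, 0, 1], [0, 0, 0, 0, 1], [0, 0, 0, 0, 1], [0, 0, 0, 0, 1], [0, 0, 0, 0, 1], [0, 0, 0, 0, 1], [0, 0, 0, 0, 1], [0, 0, 0, 0, 1], [0, 0, 0, 0, 1], [0, 0, 0, 0, 1]]]}}

```text
clock: 14.65
tool_pos: [0.4801, -0.1993, 0.1292]
orientation: [-180.0, -0.2, -26.2]
force: [-5.6, 0.7, 17.6]
opening: 0.0214
gripper_force: 30.0
```

>>> {"api": "step_arm", "payload": {"moves": [[[0, 0, -0.01, 0, 1], [0, 0, 0, 0, 1], [0, 0, 0, 0, 1], [0, 0, 0, 0, 1], [0, 0, 0, 0, 1], [0, 0, 0, 0, 1], [0, 0, 0, 0, 1], [0, 0, 0, 0, 1], [0, 0, 0, 0, 1], [0, 0, 0, 0, 1]]]}}

```text
clock: 15.65
tool_pos: [0.4801, -0.1993, 0.1292]
orientation: [-180.0, -0.2, -26.2]
force: [-5.5, 2.5, 18.3]
opening: 0.0214
gripper_force: 30.0
```

Hard stop found (17–18 N, no slip), held for over 2 s. Letting the knob rise gently.

>>> {"api": "step_arm", "payload": {"moves": [[[0, 0, 0.05, 0, 1], [0, 0, 0.05, 0, 1], [0, 0, 0.05, 0, 1], [0, 0, 0.05, 0, 1], [0, 0, 0.05, 0, 1], [0, 0, 0, 0, 1], [0, 0, 0, 0, 1]]]}}

```text
clock: 16.35
tool_pos: [0.4799, -0.1993, 0.131]
orientation: [-180.0, -0.1, -26.3]
force: [-3.8, 1.2, 10.6]
opening: 0.0217
gripper_force: 30.0
```

>>> {"api": "step_arm", "payload": {"moves": [[[0, 0, 0.05, 0, 1], [0, 0, 0.04, 0, 1], [0, 0, 0, 0, 1], [0, 0, 0, 0, 1]]]}}

```text
clock: 16.75
tool_pos: [0.4799, -0.1992, 0.1318]
orientation: [-180.0, -0.1, -26.2]
force: [-3.0, 2.3, 11.7]
opening: 0.0215
gripper_force: 30.0
```

>>> {"api": "step_arm", "payload": {"moves": [[[0, 0, 0.05, 0, 1], [0, 0, 0, 0, 1], [0, 0, 0, 0, 1]]]}}

```text
clock: 17.05
tool_pos: [0.4799, -0.1992, 0.132]
orientation: [-180.0, -0.1, -26.3]
force: [-4.1, 0.7, 8.8]
opening: 0.0213
gripper_force: 30.0
```

>>> {"api": "step_arm", "payload": {"moves": [[[0, 0, 0.04, 0, 1], [0, 0, 0, 0, 1], [0, 0, 0, 0, 1]]]}}

```text
clock: 17.35
tool_pos: [0.4798, -0.1991, 0.1321]
orientation: [-180.0, -0.1, -26.3]
force: [-2.1, 0.3, 6.6]
opening: 0.0214
gripper_force: 30.0
```

>>> {"api": "step_arm", "payload": {"moves": [[[0, 0, 0.04, 0, 1], [0, 0, 0, 0, 1], [0, 0, 0, 0, 1], [0, 0, 0, 0, 1]]]}}

```text
clock: 17.75
tool_pos: [0.4797, -0.1991, 0.1321]
orientation: [-180.0, -0.1, -26.3]
force: [-0.5, -0.3, 5.1]
opening: 0.0218
gripper_force: 30.0
```

>>> {"api": "step_arm", "payload": {"moves": [[[0.03, 0, 0.04, 0, 1], [0.02, 0, 0.05, 0, 1], [0, 0, 0.1, 0, 1], [0, 0, 0.1, 0, 1], [0, 0, 0, 0, 1], [0, 0, 0, 0, 1]]]}}

```text
clock: 18.35
tool_pos: [0.4795, -0.1988, 0.1341]
orientation: [-180.0, 0.0, -26.3]
force: [-0.0, 0.7, -3.9]
opening: 0.0216
gripper_force: 30.0
```

>>> {"api": "step_arm", "payload": {"moves": [[[0, 0, 0.2, 0, 1], [0, 0, 0.2, 0, 1], [0, 0, 0.2, 0, 1], [0, 0, 0, 0, 1]]]}}

```text
clock: 18.75
tool_pos: [0.4798, -0.199, 0.1409]
orientation: [-180.0, -0.0, -26.3]
force: [-0.1, 0.3, -2.8]
opening: 0.0217
gripper_force: 30.0
```

>>> {"api": "step_arm", "payload": {"moves": [[[0, 0, 0.4, 0, 1], [0, 0, 0.6, 0, 1], [0, 0, 0.8, 0, 1], [0, 0, 0.8, 0, 1], [0, 0, 0.8, 0, 1], [0, 0, 1, 0, 1], [0, 0, 1, 0, 1], [0, 0, 1, 0, 1], [0, 0, 0.6, 0, 1], [0, 0, 0, 0, 1]]]}}

```text
clock: 19.75
tool_pos: [0.4802, -0.199, 0.2116]
orientation: [-180.0, -0.1, -26.3]
force: [-0.1, 0.4, -3.3]
opening: 0.0216
gripper_force: 30.0
```

Run:
```python
from h import *
p,d=viewer.snapshot("scene"); cv2.imwrite("pics/s4.png",cv2.resize(p[90:160,210:290],None,fx=7,fy=7,interpolation=cv2.INTER_CUBIC)); o=ctrl.get_obs();print(o["tool_pos"],o["force"],o["moment"])
```

```text
[ 0.47978768 -0.19889058  0.21082402] [-0.31542061  0.57714639 -3.00754532] [0.00452307 0.06669785 0.02937366]
```

View pics/s4.png

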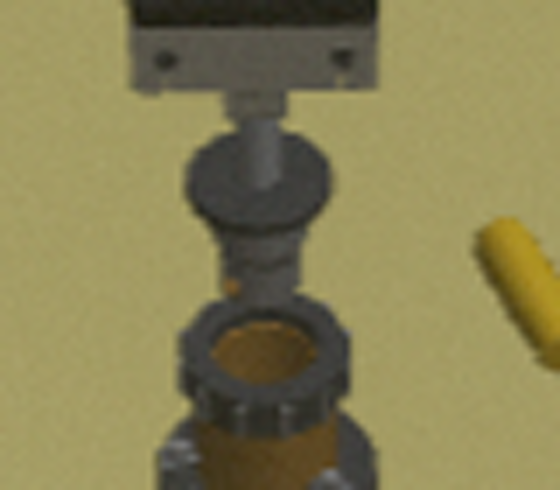

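The bronze plunger tip shows at (232,286) in the crop, protruding from the head, so the plungers are out and locked. Returning to the block.

>>> {"api": "step_arm", "payload": {"moves": [[[0.2, 1.6, 0, 0, 1], [0.5, 4, 0, 0, 1], [0.5, 4, 0, 0, 1], [0.5, 4, 0, 0, 1], [0.5, 4, 0, 0, 1], [0.5, 4, 0, 0, 1], [0.2, 2, 0, 0, 1], [0, 0, 0, 0, 1], [0, 0, 0, 0, 1], [0, 0, 0, 0, 1]]]}}

```text
clock: 20.8
tool_pos: [0.5083, 0.0365, 0.2101]
orientation: [180.0, 0.0, -26.3]
force: [0.1, -0.6, -3.6]
opening: 0.0213
gripper_force: 30.0
```

```bash
python3 g.py
python3 - <<'E'
from h import *
P=cloud("scene",np.load("c.npy"));p=cv2.imread("pics/s2f.png");h=cv2.cvtColor(p,cv2.COLOR_BGR2HSV)
m=(abs(h[...,0].astype(int)-118)<14)&(h[...,1]>120)
P=cloud("scene",np.load("s2.npy")); q=P[m&(abs(P[...,2]-.06)<.006)&(np.hypot(P[...,0]-.51,P[...,1]-.037)<.07)]
print(cv2.minAreaRect((q[:,:2]*1000).astype(np.float32)))
E
```

```text
[0.5083 0.0363 0.2102] [-0.9  0.5 -3.3] [-0.039 -0.008 -0.043] [ 1.7997e+02  3.0000e-02 -2.6340e+01]
flange scene 257 [0.512  0.0397 0.0257] centroid [0.514  0.0439] med res 0.00041
((511.8423767089844, 36.75027847290039), (87.8611831665039, 83.89055633544922), 74.01364135742188)
```

>>> {"api": "step_arm", "payload": {"moves": [[[0, -0.2, 0, 0, 1], [0, 0, -1, 0, 1], [0, 0, -1.5, 0, 1], [0, 0, -1.5, 0, 1], [0, 0, -0.6, 0, 1], [0, 0, -0.5, 0, 1], [0, 0, -0.5, 0, 1], [0, 0, 0, 0, 1]]]}}

```text
clock: 21.65
tool_pos: [0.5085, 0.035, 0.1541]
orientation: [180.0, 0.0, -26.3]
force: [0.3, -0.1, -3.4]
opening: 0.0215
gripper_force: 30.0
```

>>> {"api": "step_arm", "payload": {"moves": [[[0, 0, -0.5, 0, 1], [0, 0, -0.5, 0, 1], [0, 0, -0.5, 0, 1], [0, 0, -0.5, 0, 1], [0, 0, 0, 0, 1]]]}}

```text
clock: 22.15
tool_pos: [0.5081, 0.0349, 0.1336]
orientation: [179.9, 0.1, -26.3]
force: [0.4, -0.2, -2.5]
opening: 0.0214
gripper_force: 30.0
```

>>> {"api": "step_arm", "payload": {"moves": [[[0, 0, -0.5, 0, 1], [0, 0, -0.5, 0, 1], [0, 0, -0.5, 0, 1], [0, 0, -0.3, 0, 1], [0, 0, 0, 0, 1]]]}}

```text
clock: 22.65
tool_pos: [0.5083, 0.0349, 0.1158]
orientation: [180.0, 0.0, -26.3]
force: [-0.2, 0.2, -3.2]
opening: 0.0216
gripper_force: 30.0
```

>>> {"api": "step_arm", "payload": {"moves": [[[0, 0, -0.1, 0, 1], [0, 0, -0.1, 0, 1], [0, 0, -0.05, 0, 1], [0, 0, 0, 0, 1], [0, 0, 0, 0, 1]]]}}

```text
clock: 23.15
tool_pos: [0.5087, 0.0351, 0.114]
orientation: [-180.0, -0.0, -26.3]
force: [0.1, 0.4, -3.5]
opening: 0.0214
gripper_force: 30.0
```

>>> {"api": "step_arm", "payload": {"moves": [[[0, 0, -0.04, 0, 1], [0, 0, -0.04, 0, 1], [0, 0, 0, 0, 1]]]}}

```text
clock: 23.45
tool_pos: [0.5086, 0.0351, 0.1131]
orientation: [180.0, 0.0, -26.3]
force: [-0.4, -0.4, -4.0]
opening: 0.0213
gripper_force: 30.0
```

>>> {"api": "step_arm", "payload": {"moves": [[[0, 0, -0.03, 0, 1], [0, 0, 0, 0, 1]]]}}

```text
clock: 23.65
tool_pos: [0.5086, 0.0351, 0.1128]
orientation: [180.0, 0.0, -26.3]
force: [0.2, 0.5, -3.2]
opening: 0.0211
gripper_force: 30.0
```

>>> {"api": "step_arm", "payload": {"moves": [[[0, 0, -0.03, 0, 1], [0, 0, 0, 0, 1]]]}}

```text
clock: 23.85
tool_pos: [0.5086, 0.0351, 0.1125]
orientation: [180.0, 0.0, -26.3]
force: [-0.0, 0.8, -3.3]
opening: 0.0214
gripper_force: 30.0
```

>>> {"api": "step_arm", "payload": {"moves": [[[0, 0, -0.03, 0, 1], [0, 0, -0.03, 0, 1], [0, 0, 0, 0, 1]]]}}

```text
clock: 24.15
tool_pos: [0.5086, 0.035, 0.1119]
orientation: [180.0, 0.0, -26.3]
force: [0.4, 0.9, -2.4]
opening: 0.0213
gripper_force: 30.0
```

>>> {"api": "step_arm", "payload": {"moves": [[[0, 0, -0.03, 0, 1], [0, 0, 0, 0, 1]]]}}

```text
clock: 24.35
tool_pos: [0.5087, 0.035, 0.1118]
orientation: [180.0, -0.0, -26.3]
force: [-1.0, -0.3, -1.4]
opening: 0.0214
gripper_force: 30.0
```

>>> {"api": "step_arm", "payload": {"moves": [[[0, 0, -0.02, 0, 1], [0, 0, 0, 0, 1]]]}}

```text
clock: 24.55
tool_pos: [0.5087, 0.0351, 0.1117]
orientation: [-180.0, -0.0, -26.3]
force: [-0.9, -1.1, -0.3]
opening: 0.0213
gripper_force: 30.0
```

Seated on the block at the same height as at first. Releasing and rising.

>>> {"api": "step_arm", "payload": {"moves": [[[0, 0, 0, 0, 3], [0, 0, 0, 0, 5], [0, 0, 0, 0, 6], [0, 0, 0, 0, 6], [0, 0, 0, 0, 6], [0, 0, 0, 0, 6]]]}}

```text
clock: 25.15
tool_pos: [0.5087, 0.0351, 0.1115]
orientation: [-180.0, -0.0, -26.3]
force: [0.9, 0.5, -0.1]
opening: 0.0589
gripper_force: 0.0
```

>>> {"api": "step_arm", "payload": {"moves": [[[0, 0, 1, 0, 6], [0, 0, 2, 0, 6], [0, 0, 3, 0, 6], [0, 0, 3, 0, 6], [0, 0, 3, 0, 6], [-1.5, 4, 0, 0, 6], [-1.5, 4, 0, 0, 6], [-1.5, 4, 0, 0, 6], [-1.5, 4, 0, 0, 6], [0, 0, 0, 0, 6]]]}}

```text
clock: 26.15
tool_pos: [0.4476, 0.1987, 0.2325]
orientation: [-179.9, -0.0, -26.0]
force: [0.2, -0.3, 0.4]
opening: 0.0599
gripper_force: 0.0
```

Run:
```python
from h import *
p,d=viewer.snapshot("scene"); cv2.imwrite("pics/s5.png",cv2.resize(p[110:310,140:370],None,fx=2.9,fy=2.9,interpolation=cv2.INTER_CUBIC)); o=ctrl.get_obs();print(o["tool_pos"],o["force"])
```

```text
[0.4479799  0.19713237 0.23234256] [-0.13768252 -0.11689677 -0.27656549]
```

View pics/s5.png

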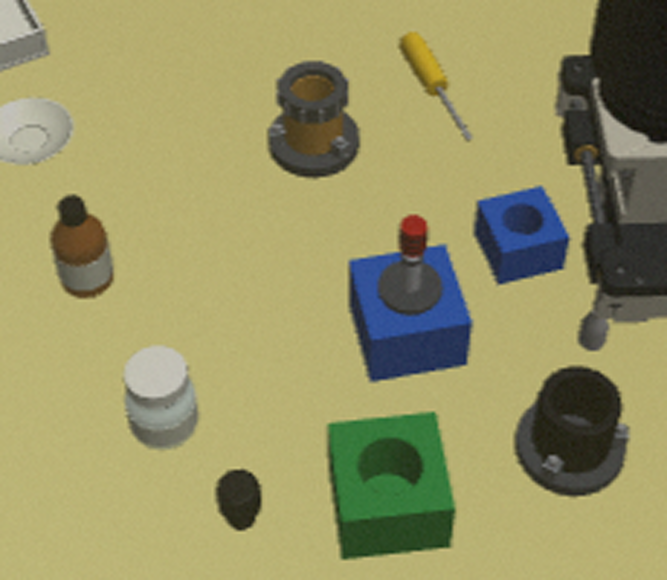

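The gauge stands upright in the blue block (knob at crop (413,230)), and nothing else has moved. The gripper is clear.

```bash
python3 -c "
from plant import close_job; print(close_job())"
```

```text
the job is handed in; nothing more can be done
None
```

The brass sleeve's bore was measured and the gauge is back upright in the blue block, released; a plunger tip was seen still out after withdrawal (the locked size was not measured from the images), and I handed the job in at about 26 s with no score returned.

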